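# Set the lid pressure of a tube press with its coaxial coarse and fine knobs

### The arm

A 6-joint arm with a two-finger parallel gripper is mounted at the origin on the work surface. World frame = base frame: x ahead of the robot, y to its left, z up, the work surface at z = 0. Lengths are in m, angles in rad, forces in N, time in s.
With the tool pointing down it reaches from about 0.35 to 0.775 m from the base axis. Payload 7.3 kg.
Tool frame: the origin (TCP) lies at the very end of the fingers, on their centre line; the grasp point (between the pads) lies 19 mm behind it; z points along the fingers, y is the direction in which the jaws open and shut (so a half turn about z gives the same grasp; the last joint's range is limited). The gripper opens to 92 mm and grips with 3 to 60 N. Pads are 19 mm wide; open, the fingers measure 130 mm over their backs; the gripper's body (75 mm by 190 mm) begins 47 mm behind the grasp point.
Start: joints at [-1.48, 0.342, 1.524, -0, 1.275, -0.146], TCP at [0.123, -0.51, 0.194] pointing down, gripper open.
Joint ranges: [-2.53, 2.53], [-0.77, 2.02], [0.04, 2.7], [-1, 4.14], [0.28, 2.66], [-3.11, 3.11]. Speed limits (rad/s): [2.57, 2.57, 3.14, 3.14, 3.14, 3.14].

### API

Orientations are given as [roll, pitch, yaw] about the fixed x, y, z axes, in that order (R = Rz(yaw) Ry(pitch) Rx(roll)).
In Python, from workcell import r, gripper_to, planner, grab_frame, finder gives the robot as it stands. The module is installed in compiled form; this text tells all that it offers. Calls block until the motion is done:
- r.goto(position, orientation): joint-space move of the TCP to a pose.
- r.move_straight(position, rot=None, feed=0.15, guard=None): straight line of the TCP; rot=None keeps the orientation; feed is the mean speed in m/s. With guard (N) it stops when the force on the tool has changed by that much, and returns True; else False.
- r.set_joints(angles): joint-space move.
- gripper_to(opening, grip_force=None): finger opening in m; grip_force is the grip in N (None keeps the last); returns when the fingers have stopped.
- r.wait(seconds).
- planner.solve_ik(position, orientation): joint angles nearest the present ones, or None.
- r.get_state(): the state.
- grab_frame(name): name is "side" or "top"; returns a dict with "frame" (400x640x3 uint8, blue, green, red), "depth" (400x640 float32, m along the optical axis (not along the pixel's ray), 0 where there is no reading), "camera_matrix" (3x3 intrinsics, pixels), "R" (3x3) and "t" (3): a world point X has camera coordinates R X + t. Camera axes: x right, y down, z forward; pixel columns grow to the right and rows downward; lengths in m; the calibration is good to about 2 mm. A picture is of the moment at which its call begins.
A pose or a line that the arm cannot do raises r.IKError and nothing moves.
- r.job_done(): hands the job in, once; it reports no verdict.
Trained networks look in a picture, given as the dict that the camera call returned (one of the last four; its "shot" number tells which), for a name from the list of things; names that differ only in an ending like _2 or _b are one class to them, and where a whole thing is asked for, a point or a joint stands for the part that bears it (a point fixed in the world has none). Each returns a list of dicts, best first, with "p" (0 to 1); they miss things now and then, are a little off and sometimes report something else, mostly with a low value. They report only what shows in the picture. A call takes as long as a camera call.
- finder.look_for(picture, target): "rect" ([centre column, centre row, width, height] in pixels, round what is visible of it).
- finder.silhouettes(picture, target): "mask" (400x640 bool, what is visible of it) and "rect" ([centre column, centre row, width, height] in pixels, round what is visible of it).
- finder.place_of(picture, target): "position" ([column, row] in pixels: a listed point, or the origin of a listed thing).
The state is a dict: "t": time; "qpos": joint angles; "qvel": joint speeds; "joint_efforts": joint torques, N m; "ee_pos": TCP position; "eef_rot": TCP orientation; "wrist_force": force on the tool from outside, world axes, zero at the start; "ft_torque": the same for the moment, N m; "finger_gap": finger opening in m.
Only numpy, scipy, OpenCV 4.12 (cv2) and the standard library are available. Lean on these libraries where they do the work, as an engineer would, in place of code of your own. Each camera call takes 0.05 s, during which the arm holds its last target. There are 200 camera calls.

### The job

Set the clamping pressure on the eight-tube strip in the press: turn the wide lower ring of the double knob clockwise until the plate just rests on the tube caps (gauge needle off its zero mark but not past the first short mark), leaving the small knob alone so far. Then turn the small knob on top of it clockwise until the needle stands between the two long marks, and let go. Never let the needle reach the thick last mark, or the tubes crack, and do not disturb anything else on the bench.

Things in the scene. Friction and masses are not known exactly. Their poses are not given: they have to be found in the camera images.
- press: cream tube press, fixed to the bench (place and yaw vary), 250 mm in its own x, 420 mm in its own y; flat deck 70 mm above the bench; origin under its centre. In its frame: double knob on a vertical axis at (0, -125) mm, tube strip at (0, 95) (caps about 100 mm up), post at (0, 182), 215 mm tall, carrying the head over the strip, with a gauge lying face up on it and the plate hanging under it
- ring (a joint): angle of the wide lower ring of the double knob (coarse), rad, grows clockwise seen from above, range 0 to 6. Turning friction about 0.2 N m. Each rad lowers the plate by 7 mm; turning back raises it. Once the plate is on the caps, each rad of the ring adds about 2.4 rad to the needle. Starts at 0.6 to 1.6; the caps are met somewhere between 2.6 and 3.7
- ring_grip (a point): point on the knob axis at mid-height of the ring, 88 mm above the bench. The ring is a black ribbed cylinder, 56 mm diameter, 24 mm high (76 to 100 mm above the bench); a 68 mm wide, 5 mm thick seat lies under it
- topknob (a joint): angle of the small top knob (fine), rad, grows clockwise seen from above, range 0 to 6. Turning friction about 0.06 N m. Each rad raises the metal block with the strip by 1.75 mm towards the plate; with the plate on the caps that adds about 0.6 rad to the needle. Starts at 0
- top_grip (a point): point on the same axis at the gripping height of the small knob, 116 mm above the bench. The small knob is a black ribbed cylinder, 24 mm diameter, 26 mm high (102 to 128 mm above the bench), turning independently of the ring. The two knobs stay where they are left
- needle (a joint): angle of the gauge needle, rad, 0 at the zero mark with no load (pointing along the press's -y), grows clockwise seen from above. Marks: short mark at 0.8, two long marks at 1.5 and 1.9, thick last mark at 2.6. Shows the load on the tubes: 0.7 N when just touching, then 7.1 N per rad
- gauge (a point): centre of the gauge face, 106 mm diameter, on top of the head; it moves down with the head, starting 189 to 196 mm above the bench. The 24 x 84 mm steel plate under the head is sprung, 2.5 N/mm; below it the strip of eight white-capped tubes stands in a metal block whose height differs by up to 6 mm between set-ups, so only the load tells when the plate has met the caps
- rack_a: round ivory tube rack (loose), 96 mm disc on 18 mm legs with a central stem, 74 mm tall; origin under its centre; a bystander
- rack_b: second round ivory tube rack like rack_a; a bystander
- tip_box: grey pipette-tip box, 85 x 120 x 58 mm; origin under its centre; a bystander
- reagent: small capped bottle, 48 mm diameter, 90 mm tall; origin under its centre; a bystander
- marker: black marker pen lying flat, 130 mm long, 12 mm thick, on the press's deck; a bystander
- cap_box: clear box, 70 x 50 x 30 mm; origin under its centre; a bystander
- spare_tube: white tube, 16 mm diameter, 40 mm tall, standing on the press's deck about 110 mm from the knob axis; origin under its centre; a bystander

How it is judged:
By the outcome, as a careful person would: the job done as asked, in the order asked, and still so for the second after the job is handed in, with the robot touching nothing.
It also fails if it takes over 72 s, if anything falls off the work surface, if the arm or the gripper's body presses on something with over 40 N, if the wrist force passes 120 N, or if a joint passes its speed limit or range.

## Working session

There is one attempt and no reset: what is moved stays moved. The work goes in short steps, each a Python script; the robot and the scene stay as the last script left them, time stands still between calls to the robot, and variables do not carry over. Pictures are saved under pics/ and viewed, about 8 in all and at most 12, crops included, and the job is handed in when it is done.

```bash
mkdir -p pics; cat > h.py <<'E'
import numpy as np, cv2
from workcell import r, gripper_to, planner, grab_frame, finder
def ray(p,uv):
    K=p["camera_matrix"];R=np.array(p["R"]);t=np.array(p["t"])
    d=R.T@np.linalg.inv(K)@np.array([uv[0],uv[1],1.]);return -R.T@t,d
def at_z(p,uv,z):
    c,d=ray(p,uv);return c+d*(z-c[2])/d[2]
def at_depth(p,uv):
    u,v=int(round(uv[0])),int(round(uv[1]));w=p["depth"][max(v-2,0):v+3,max(u-2,0):u+3];w=w[w>0]
    if not len(w):return None
    c,d=ray(p,uv);return c+d*np.median(w)
def tri(p,a,q,b):
    A=np.zeros((3,3));y=np.zeros(3)
    for c,d in (ray(p,a),ray(q,b)):
        d=d/np.linalg.norm(d);M=np.eye(3)-np.outer(d,d);A+=M;y+=M@c
    return np.linalg.solve(A,y)
def proj(p,X):
    x=p["camera_matrix"]@(np.array(p["R"])@np.array(X)+p["t"]);return x[:2]/x[2]
E
python3 - <<'E'
from h import *
np.set_printoptions(precision=4,suppress=True)
P={n:grab_frame(n) for n in("top","side")}
for n,p in P.items():
    cv2.imwrite(f"pics/{n}0.png",p["frame"]);print(n,p["camera_matrix"].tolist(),ray(p,(320,200)))
pos={}
for o in["press","ring_grip","top_grip","gauge","rack_a","tip_box","reagent","marker","cap_box","spare_tube"]:
    for n,p in P.items():
        L=finder.place_of(p,o)[:2]
        for l in L: print(o,n,np.round(l["position"],1),round(l["p"],2),at_depth(p,l["position"]))
        if L: pos[o,n]=L[0]["position"]
    if (o,"top") in pos and (o,"side") in pos: print("  tri",tri(P["top"],pos[o,"top"],P["side"],pos[o,"side"]))
print(r.get_state())
E
```

```text
top [[366.45150852403043, 0.0, 316.138732841615], [0.0, 366.45150852403043, 198.4601205949582], [0.0, 0.0, 1.0]] (array([0.4433, 0.035 , 0.9808]), array([ 0.2056,  0.0166, -0.9786]))
side [[460.3375311712277, 0.0, 313.0608782792666], [0.0, 460.3375311712277, 192.10682362162987], [0.0, 0.0, 1.0]] (array([0.1174, 0.6468, 0.8415]), array([ 0.4637, -0.5694, -0.6792]))
press top [316.4 246.7] 0.86 [0.5166 0.0439 0.0699]
press side [345. 254.] 0.69 [0.4839 0.1101 0.086 ]
  tri [ 0.5247  0.0458 -0.0029]
ring_grip top [366.8 243.5] 0.59 [ 0.5347 -0.0715  0.1282]
ring_grip side [374.4 202.4] 0.82 [ 0.5214 -0.0531  0.0977]
ring_grip side [385.6 239.8] 0.57 [0.4414 0.0175 0.0831]
  tri [ 0.5393 -0.08    0.0682]
top_grip top [367.3 242.7] 0.61 [ 0.5368 -0.0725  0.128 ]
top_grip side [377.6 186.7] 0.47 [ 0.5305 -0.0751  0.1272]
  tri [ 0.5339 -0.0743  0.1266]
gauge top [268.3 236.1] 0.57 [0.5158 0.1488 0.1891]
gauge top [326.8 173.5] 0.4 [0.7176 0.0425 0.0309]
gauge side [320.5 219.9] 0.68 [0.5232 0.1463 0.1918]
  tri [0.5174 0.1491 0.1969]
rack_a top [203.6 234.5] 0.81 [0.5121 0.3388 0.0304]
rac
[... 837 characters left out ...]
4]
cap_box side [406.8 179.2] 0.58 [ 0.5332 -0.229   0.0494]
  tri [ 0.7781 -0.063  -0.1296]
spare_tube top [328.6 279.9] 0.45 [0.4412 0.0052 0.1089]
spare_tube side [384.9 240.7] 0.62 [0.4432 0.0167 0.0782]
  tri [0.4445 0.0056 0.0671]
{'t': 1.1, 'qpos': array([-1.48  ,  0.342 ,  1.5241,  0.    ,  1.2754, -0.146 ]), 'qvel': array([ 0.0019, -0.001 , -0.0003,  0.0003, -0.0011, -0.0017]), 'joint_efforts': array([ -0.0011, -43.1139, -24.4488,   0.0717,   0.0482,   0.    ]), 'ee_pos': array([ 0.1232, -0.5104,  0.1944]), 'eef_rot': array([3.1415, 0.    , 0.2368]), 'wrist_force': array([ 0.1918, -0.9267,  0.4408]), 'ft_torque': array([-0.0094,  0.0149, -0.0418]), 'finger_gap': 0.09159930016839768}
```

View pics/top0.png

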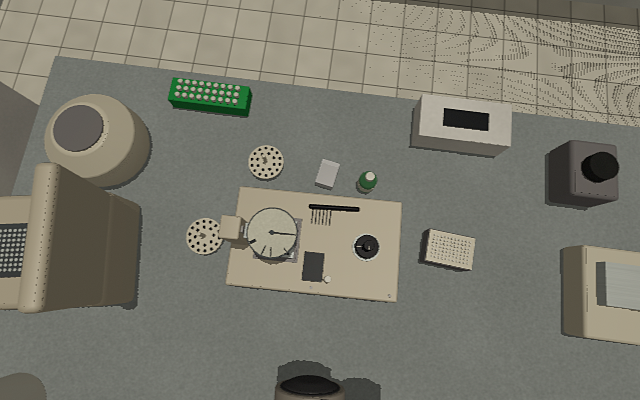

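View pics/side0.png

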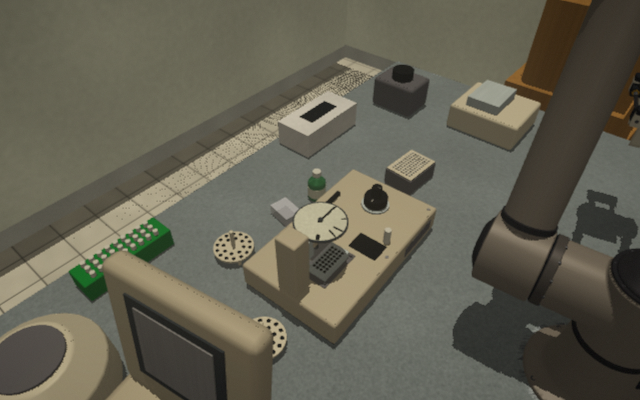

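The top view shows the knob at about (367,246), the gauge at (271,234) with its needle pointing right at zero, the spare tube at (327,280) and the marker near (333,209). The side view shows the knob at (376,195) and the gauge at (320,220), both unobstructed. Next I'll refine the knob axis from depth and rectify the gauge face.

```bash
cat >> h.py <<'E'
def cloud(p):
    D=p["depth"];v,u=np.nonzero(D>0);d=D[v,u]
    K=p["camera_matrix"];C=np.stack([(u-K[0,2])/K[0,0]*d,(v-K[1,2])/K[1,1]*d,d],1)
    return (C-p["t"])@np.array(p["R"])
def near(p,xy,rad,z0,z1):
    X=cloud(p);return X[(np.hypot(X[:,0]-xy[0],X[:,1]-xy[1])<rad)&(X[:,2]>z0)&(X[:,2]<z1)]
S=4 # px per mm in rectified face
def rectify(p,c,z,yaw):
    # patch: columns along press -y (zero direction to the right), rows along press -x (clockwise = down)
    ex=np.array([np.sin(yaw),-np.cos(yaw),0]);ey=np.array([-np.cos(yaw),-np.sin(yaw),0])
    c=np.array([c[0],c[1],z]);m=np.array([[-.06,-.06],[.06,-.06],[.06,.06],[-.06,.06]])
    src=np.float32([proj(p,c+a*ex+b*ey) for a,b in m]);dst=np.float32((m+.06)*1000*S)
    return cv2.warpPerspective(p["frame"],cv2.getPerspectiveTransform(src,dst),(120*S,120*S),flags=cv2.INTER_CUBIC)
E
python3 - <<'E'
from h import *
np.set_printoptions(precision=4,suppress=True)
k=np.array([.535,-.074]);g=np.array([.517,.149])
im=[]
for n in("top","side"):
    p=grab_frame(n)
    for nm,z0,z1,rad in(("knob",.121,.14,.03),("ring",.094,.106,.045),("seat",.0725,.08,.045)):
        X=near(p,k,rad,z0,z1)
        if len(X)>3:
            c,R=cv2.minEnclosingCircle(np.float32(X[:,:2]));print(n,nm,len(X),np.array(c),R,X.mean(0))
    X=near(p,g,.075,.18,.203);c,R=cv2.minEnclosingCircle(np.float32(X[:,:2]))
    print(n,"gauge",len(X),np.array(c),R,X.mean(0),np.median(X[:,2]))
    if n=="top":gc=np.array(c)
    im.append(rectify(p,c,np.median(X[:,2]),np.arctan2(k[0]-g[0],g[1]-k[1])))
    X=near(p,k,.14,.078,.2)
    d=np.hypot(*(X[:,:2]-k).T);X=X[d>.05]
    print("obstacles near",len(X),X[:,:2].min(0) if len(X) else "",d[d>.05].min() if len(X) else "")
cv2.imwrite("pics/g0.png",cv2.resize(np.hstack(im),(800,400)))
for y in(4.3,3,1.4,0,-1.5):
    q=planner.solve_ik([k[0],k[1],.08],[np.pi,0,y]);print(y,q)
E
```

```text
top knob 94 [ 0.5321 -0.0771] 0.012583666481077671 [ 0.532  -0.077   0.1273]
top ring 331 [ 0.532  -0.0775] 0.028806200250983238 [ 0.5312 -0.0756  0.0997]
top seat 154 [ 0.536  -0.0743] 0.043494172394275665 [ 0.5276 -0.0687  0.075 ]
top gauge 2183 [0.5208 0.156 ] 0.06937666237354279 [0.5244 0.1453 0.189 ] 0.18893165314484728
obstacles near 179 [ 0.4363 -0.0495] 0.08839777393237319
side knob 69 [ 0.5298 -0.0737] 0.013380344957113266 [ 0.53   -0.0723  0.1261]
side ring 229 [ 0.5304 -0.0739] 0.029216602444648743 [ 0.5269 -0.0669  0.0986]
side seat 116 [ 0.53   -0.0726] 0.034474920481443405 [ 0.5215 -0.0582  0.0751]
side gauge 1801 [0.5219 0.1571] 0.06897258758544922 [0.5212 0.1476 0.1881] 0.18801955283528066
obstacles near 147 [ 0.4337 -0.0429] 0.08804826707762894
4.3 [-0.2794  0.4867  1.64   -0.      1.0148 -3.0086]
3 [-0.2794  0.4867  1.64    0.      1.0148 -1.7086]
1.4 [-0.2794  0.4867  1.64   -0.      1.0148 -0.1086]
0 [-0.2794  0.4867  1.64   -0.      1.0148  1.2914]
-1.5 [-0.2794  0.4867  1.64   -0.      1.0148  2.7914]
```

View pics/g0.png

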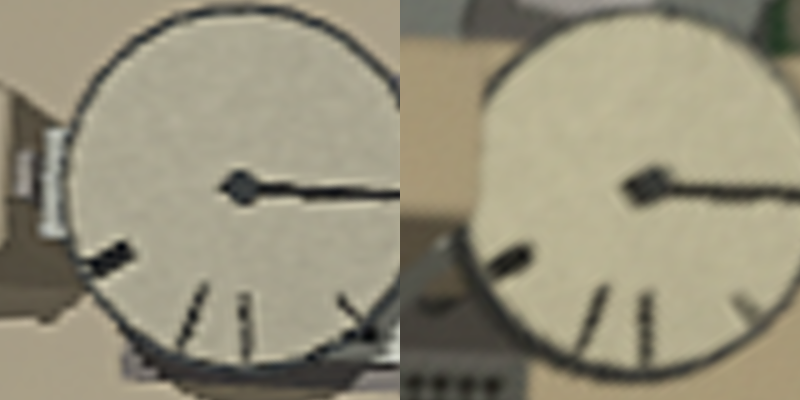

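The rectified gauge is clear in both views: hub at (240,188) in the left panel and (645,187) in the right, needle at zero, marks at the bottom. Now I'll approach and grip the ring with the wrist wound back, so one grasp covers the whole turn.

```bash
cat >> h.py <<'E'
KN=np.array([.531,-.0755]);YAW=.05
HUB={"top":(.525,.1443),"side":(.527,.1436)}
def needle(n,save=None):
    p=grab_frame(n);h=HUB[n];X=near(p,h,.04,.15,.205)
    z=np.median(X[:,2]) if len(X)>100 else .18
    im=rectify(p,h,z,YAW)
    if save:cv2.imwrite(save,im)
    g=cv2.GaussianBlur(cv2.cvtColor(im,cv2.COLOR_BGR2GRAY),(5,5),0).astype(np.float32)
    a=np.arange(-.6,4,.01);rr=np.arange(12,29,.5)*S
    x=60*S+rr[None]*np.cos(a)[:,None];y=60*S+rr[None]*np.sin(a)[:,None]
    prof=cv2.remap(g,np.float32(x),np.float32(y),cv2.INTER_LINEAR).mean(1)
    i=prof.argmin();w=np.clip(np.median(prof)-15-prof,0,None)*(np.abs(a-a[i])<.2)
    return round(float((w*a).sum()/max(w.sum(),1e-6)),3),round(float(np.median(prof)-prof[i])),round(float(z),4)
def rd(): return needle("top"),needle("side")
def turn(d):
    q=np.array(r.get_state()["qpos"]);q[5]+=d;r.set_joints(q)
E
python3 - <<'E'
from h import *
np.set_printoptions(precision=3,suppress=True)
print("zero",rd())
D=[np.pi,0,4.3]
r.goto([*KN,.22],D);print(r.get_state()["t"],r.get_state()["qpos"])
gripper_to(.080,10)
print("guard",r.move_straight([*KN,.079],feed=.1,guard=8))
s=r.get_state();print(s["t"],s["ee_pos"],s["wrist_force"])
gripper_to(.04,10)
s=r.get_state();print(s["t"],s["ee_pos"],s["eef_rot"],s["wrist_force"],s["ft_torque"],s["finger_gap"])
print(rd())
for n in("top","side"):cv2.imwrite(f"pics/{n}1.png",grab_frame(n)["frame"][100:300,200:460])
a,b=[cv2.imread(f"pics/{n}1.png") for n in("top","side")]
cv2.imwrite("pics/grip1.png",cv2.resize(np.hstack([a,b]),(800,308),interpolation=cv2.INTER_CUBIC))
E
```

```text
zero ((0.011, 135, 0.1889), (0.053, 125, 0.1882))
3.7333 [-0.285  0.344  1.449 -0.     1.349 -3.013]
guard False
5.75 [ 0.531 -0.076  0.08 ] [-0.414  0.258 -0.222]
6.5667 [ 0.531 -0.076  0.079] [ 3.142 -0.    -1.983] [0.193 0.031 0.082] [ 0.132 -0.123  0.035] 0.040404953894067404
((0.011, 139, 0.1889), (0.05, 135, 0.1881))
```

View pics/grip1.png

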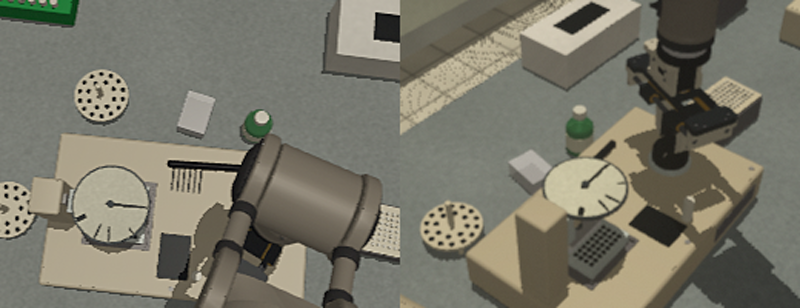

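The gap reads 40 mm, which is narrower than the 56 mm ring. The left panel shows the arm covering the knob, and the right panel shows the gripper body over the knob at about (690,100). I need to see where the fingers actually are.

```bash
python3 - <<'E'
from h import *
p=grab_frame("side");s=r.get_state();print(s["finger_gap"],s["wrist_force"],s["ee_pos"])
u=proj(p,[*KN,.1]).astype(int);print(u, proj(p,[*KN,.079]))
c=p["frame"][u[1]-70:u[1]+40,u[0]-75:u[0]+75]
cv2.imwrite("pics/z2.png",cv2.resize(c,(750,550),interpolation=cv2.INTER_CUBIC))
E
```

```text
0.04025724322302214 [0.08567995 0.31614947 0.69497435] [ 0.53100976 -0.07548914  0.07901389]
[376 195] [375.72022586 201.4925484 ]
```

View pics/z2.png

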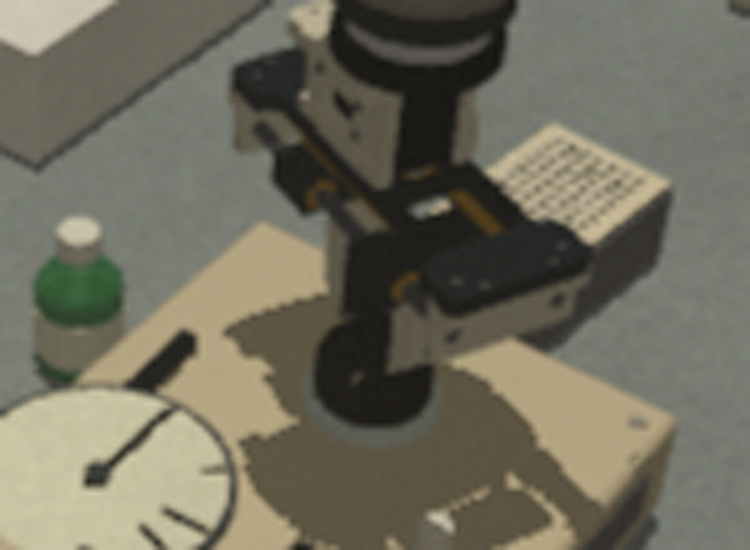

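```bash
python3 - <<'E'
from h import *
np.set_printoptions(precision=4,suppress=True)
p=grab_frame("side");o=np.array([376-75,195-70])
for cp in((400,355),(395,320),(480,320),(430,345),(345,280),(345,300),(370,370),(350,390),(480,280)):
    uv=o+np.array(cp)/5;X=at_depth(p,uv);dx=X[:2]-KN;d=np.array([np.sin(4.3),-np.cos(4.3)])
    print(cp,X,"along jaw",dx@d,"across",dx@[-d[1],d[0]])
d=np.array([np.sin(4.3),-np.cos(4.3)])
for s in(.02,.039,-.02):
    for z in(.079,.1,.13): print(s,z,(proj(p,[*(KN+s*d),z])-o)*5)
E
```

```text
(400, 355) [ 0.5062 -0.0532  0.127 ] along jaw 0.031670652698360065 across -0.010456035918769481
(395, 320) [ 0.5128 -0.0564  0.1427] along jaw 0.024326308312375165 across -0.010252605798641802
(480, 320) [ 0.4531 -0.0219  0.1998] along jaw 0.09287742170390478 across -0.017899365475726764
(430, 345) [ 0.4681 -0.0093  0.1857] along jaw 0.08422217777727048 across -0.035460189844048515
(345, 280) [ 0.5535 -0.0763  0.1315] along jaw -0.02094246087771234 across -0.008307482629321308
(345, 300) [ 0.5531 -0.0775  0.1184] along jaw -0.02101298992569526 across -0.007040766197441689
(370, 370) [ 0.5259 -0.0618  0.0999] along jaw 0.010123807592320962 across -0.010482564667362268
(350, 390) [ 0.5277 -0.0484  0.0954] along jaw 0.0138696633642472 across -0.023458055059256758
(480, 280) [ 0.4571 -0.0242  0.2182] along jaw 0.08823857384100742 across -0.017392902434080003
0.02 0.079 [395.7777 407.9132]
0.02 0.1 [399.9694 375.8026]
0.02 0.13 [406.1475 328.4747]
0.039 0.079 [417.3495 432.6696]
0.039 0.1 [421.8706 400.5012]
0.039 0.13 [428.5368 353.0705]
-0.02 0.079 [351.9497 357.6149]
-0.02 0.1 [355.4922 325.6445]
-0.02 0.13 [360.7095 278.5586]
```

```bash
python3 - <<'E'
from h import *
np.set_printoptions(precision=4,suppress=True)
d=np.array([np.sin(4.3),-np.cos(4.3)]);e=np.array([-d[1],d[0]])
def rep(tag,tip):
    p=grab_frame("side");X=cloud(p);a=(X[:,:2]-KN)@d;c=(X[:,:2]-KN)@e
    f=(abs(c)<.013)&(X[:,2]>.078)&(X[:,2]<.3)
    for lo,hi in tip:
        m=f&(a>lo)&(a<hi);z=np.sort(X[m,2]);print(tag,(lo,hi),len(z),"lowest",z[:12:3],"hist",np.histogram(z,np.arange(.08,.26,.02))[0])
    m=(abs(c)<.045)&(a>.065)&(a<.1)&(X[:,2]>.12)&(X[:,2]<.4);print(" body low",np.sort(X[m,2])[:30:5])
    s=r.get_state();print(s["t"],s["ee_pos"],s["finger_gap"]);return p
rep("now",[(.029,.042),(-.042,-.029)])
gripper_to(.08,10)
r.move_straight([*KN,.16],feed=.15)
p=rep("lifted",[(.038,.062),(-.062,-.038)])
u=proj(p,[*KN,.16]).astype(int);o=u-[75,60]
c=p["frame"][o[1]:o[1]+110,o[0]:o[0]+150].copy();c=cv2.resize(c,(750,550),interpolation=cv2.INTER_CUBIC)
for s in(-.04,.04):
    w=((proj(p,[*(KN+s*d),.16])-o)*5).astype(int);cv2.circle(c,tuple(map(int,w)),5,(0,0,255),1)
cv2.imwrite("pics/z3.png",c)
E
```

```text
now (0.029, 0.042) 185 lowest [0.0834 0.117  0.1206 0.1249] hist [ 3  3 32 29  0 17 10  0]
now (-0.042, -0.029) 22 lowest [0.1153 0.1246 0.1307 0.138 ] hist [ 0  1 10 11  0  0  0  0]
 body low [0.1762 0.1769 0.1778 0.1782 0.1791 0.1794]
6.9167 [ 0.531  -0.0755  0.079 ] 0.040006927076144734
lifted (0.038, 0.062) 120 lowest [0.1912 0.1975 0.1995 0.2018] hist [ 0  0  0  0  0  7 78 32]
lifted (-0.062, -0.038) 189 lowest [0.1895 0.1919 0.1925 0.1939] hist [ 0  0  0  0  0 25 66 59]
 body low [0.2566 0.2574 0.2581 0.2584 0.2591 0.2594]
8.475 [ 0.5302 -0.0753  0.1588] 0.08016251747464216
```

View pics/z3.png

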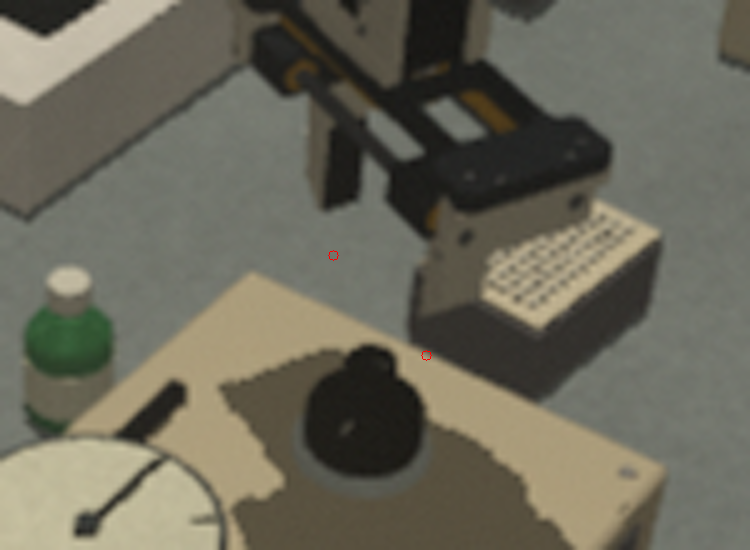

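The fingertips, seen at (338,205) and about (430,335), are roughly 31 mm above the reported TCP (red circles). The body is too. So the reported TCP height doesn't match the real one. I'll measure the offset properly, including any sideways part, at two wrist angles.

```bash
python3 - <<'E'
from h import *
np.set_printoptions(precision=4,suppress=True)
def rep():
    s=r.get_state();y=s["eef_rot"][2];q=s["ee_pos"]
    d=np.array([np.sin(y),-np.cos(y)]);e=np.array([-d[1],d[0]])
    p=grab_frame("side");X=cloud(p);a=(X[:,:2]-q[:2])@d;c=(X[:,:2]-q[:2])@e
    f=(abs(c)<.03)&(abs(a)<.075)&(X[:,2]>.14)&(X[:,2]<q[2]+.062)
    print("t",s["t"],"ee",q,"rot",s["eef_rot"],"jaw dir",d)
    for sg in(1,-1):
        m=f&(a*sg>.025);print(sg,m.sum(),"along pct5/50/95",np.percentile(a[m],[5,25,50,75,95]),"across",np.percentile(c[m],[5,25,50,75,95]),"z low",np.percentile(X[m,2],[0,2,5,10])-q[2])
for k in(0,1):
    rep()
    if k==0: turn(np.pi/2)
turn(-np.pi/2)
E
```

```text
t 8.475 ee [ 0.5302 -0.0753  0.1588] rot [ 3.1394 -0.0003 -1.9832] jaw dir [-0.9162  0.4008]
1 88 along pct5/50/95 [0.0427 0.0494 0.0563 0.0583 0.0593] across [-0.0111 -0.0104 -0.0086  0.0017  0.0088] z low [0.0305 0.0352 0.0375 0.0425]
-1 116 along pct5/50/95 [-0.0525 -0.0428 -0.0401 -0.0391 -0.0372] across [-0.0114 -0.0095 -0.0057  0.0024  0.0081] z low [0.0301 0.0317 0.0327 0.0349]
t 9.925 ee [ 0.5301 -0.0753  0.1584] rot [-3.1412 -0.003   2.7301] jaw dir [0.4    0.9165]
1 88 along pct5/50/95 [0.0409 0.0461 0.0522 0.0565 0.0579] across [-0.0082  0.0035  0.0108  0.0118  0.0129] z low [0.0313 0.0358 0.0382 0.0418]
-1 116 along pct5/50/95 [-0.0549 -0.0468 -0.0416 -0.0403 -0.0389] across [-0.0062  0.0007  0.0093  0.0112  0.0127] z low [0.0324 0.0339 0.0348 0.0364]
```

There's no meaningful sideways offset, but the true fingertips sit about 30 mm above the reported TCP. I'll correct by that and grip the ring.

```bash
python3 - <<'E'
from h import *
np.set_printoptions(precision=3,suppress=True)
DZ=.030
r.goto([*KN,.16-DZ+.005],[np.pi,0,4.3])
print("guard",r.move_straight([*KN,.081-DZ],feed=.08,guard=6))
s=r.get_state();print(s["t"],s["ee_pos"],s["wrist_force"])
gripper_to(.04,20)
s=r.get_state();print(s["t"],s["ee_pos"],s["eef_rot"],s["wrist_force"],s["ft_torque"],s["finger_gap"],s["qpos"])
print(rd())
E
```

```text
guard False
12.825 [ 0.531 -0.076  0.052] [ 0.929 -0.036 -1.041]
13.3417 [ 0.532 -0.076  0.051] [-3.14   0.    -1.983] [ 2.355 -1.214 -0.135] [-0.03  -0.424  0.035] 0.0553719997332454 [-0.284  0.519  1.679 -0.     0.941 -3.013]
((0.012, 139, 0.189), (0.049, 137, 0.1881))
```

The gap is 55.4 mm with low side force, so the ring is held. I'll turn it by 0.9 rad, check that the head drops by about 6 mm, then step while reading the needle.

```bash
python3 - <<'E'
from h import *
np.set_printoptions(precision=3,suppress=True)
q=np.array(planner.solve_ik([*KN,.051],[np.pi,0,4.3]));q0=q.copy();print(q)
def st(d):
    q[5]=q0[5]+d;r.set_joints(q);n=rd();s=r.get_state();print(round(d,2),round(s["t"],1),n,s["wrist_force"],s["ft_torque"][2],s["finger_gap"]);return n
n=st(.4);n=st(.9)
if n[0][2]<.185:
    d=.9
    while d<2.4:
        d+=.12;n=st(d)
        if max(n[0][0]-.012,n[1][0]-.05)>.08:break
E
```

```text
[-0.284  0.519  1.68  -0.     0.942 -3.013]
0.4 14.0 ((0.012, 140, 0.1861), (0.054, 136, 0.1853)) [3.24  0.361 2.565] -0.12976134738513334 0.05554277583740879
0.9 14.7 ((0.003, 131, 0.1826), (0.036, 125, 0.1818)) [0.9   3.365 5.35 ] -0.13725148621582633 0.055641283841943244
1.02 15.0 ((-0.005, 129, 0.1818), (0.015, 126, 0.1809)) [1.172 4.898 5.581] -0.26997309611360504 0.05543009507683539
1.14 15.4 ((-0.004, 133, 0.1809), (0.027, 131, 0.1801)) [1.579 5.275 5.122] -0.26017569331981727 0.05547467395459427
1.26 15.7 ((-0.011, 123, 0.1801), (0.034, 130, 0.1792)) [1.192 4.582 5.134] -0.17049556063937626 0.05538406158314344
1.38 16.1 ((-0.009, 130, 0.1792), (0.018, 127, 0.1785)) [1.866 6.079 6.241] -0.23202250892665685 0.055288479716521635
1.5 16.4 ((0.005, 128, 0.1784), (0.036, 129, 0.1775)) [1.3   7.25  5.849] -0.21448151438039367 0.05546544864788119
1.62 16.8 ((0.287, 133, 0.1776), (0.328, 128, 0.1766)) [1.707 6.903 5.574] -0.12988299573483786 0.05557007377775562
```

The needle is at about 0.28 in both views: off zero and below the short mark. The head dropped 7 mm/rad, as stated. Next I'll release, rewind and grip the small knob above the ring.

```bash
python3 - <<'E'
from h import *
np.set_printoptions(precision=3,suppress=True)
DZ=.030;K=KN+[0,.0007]
gripper_to(.08,20);s=r.get_state();print(s["t"],s["wrist_force"],s["finger_gap"],rd())
r.move_straight([*KN,.155-DZ],feed=.12)
print("after lift",rd())
r.goto([*K,.155-DZ],[np.pi,0,4.3]);gripper_to(.06,10)
print("guard",r.move_straight([*K,.106-DZ],feed=.08,guard=5))
s=r.get_state();print(s["t"],s["ee_pos"],s["wrist_force"])
gripper_to(.01,12)
s=r.get_state();print(s["t"],s["ee_pos"],s["wrist_force"],s["ft_torque"],s["finger_gap"]);print(rd())
p=grab_frame("side");u=proj(p,[*KN,.11]).astype(int)
cv2.imwrite("pics/z4.png",cv2.resize(p["frame"][u[1]-60:u[1]+50,u[0]-75:u[0]+75],(750,550),interpolation=cv2.INTER_CUBIC))
E
```

```text
17.3833 [ 0.173 -0.506  0.315] 0.07983087232384024 ((0.286, 136, 0.1777), (0.331, 129, 0.1767))
after lift ((0.285, 136, 0.1776), (0.332, 124, 0.1768))
guard False
21.125 [ 0.531 -0.075  0.076] [0.469 0.747 0.145]
21.7917 [ 0.532 -0.075  0.076] [ 2.952 -1.713 -1.262] [-0.116 -0.663  0.019] 0.02337880871288719
((0.285, 136, 0.1776), (0.333, 126, 0.1768))
```

View pics/z4.png

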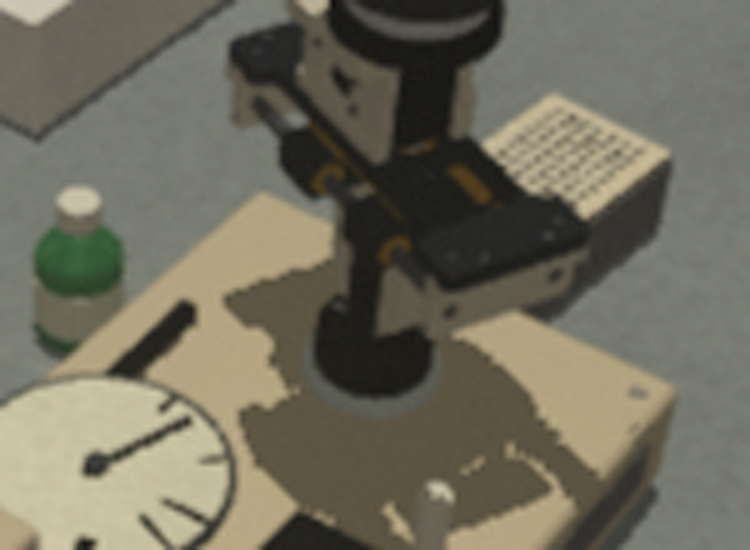

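The small knob is held (gap 23.4 mm), and the needle is just clockwise of the zero mark at (95,465)→(188,422). Now the fine turn.

```bash
python3 - <<'E'
from h import *
np.set_printoptions(precision=3,suppress=True)
q=np.array(planner.solve_ik([*(KN+[0,.0007]),.076],[np.pi,0,4.3]));q0=q.copy()
d=0;m=.29
while d<4 and m<1.66:
    d+=min(.5,max(.05,(1.70-m)/.62*.85));q[5]=q0[5]+d;r.set_joints(q);n=rd();s=r.get_state()
    m=(n[0][0]+n[1][0]-.06)/2
    print(round(d,2),round(s["t"],1),n,round(m,3),s["wrist_force"],s["ft_torque"][2])
    if abs(n[0][0]-n[1][0])>.15 or m>1.8:break
    if d>1.2 and m<.5:break
g=rectify(grab_frame("top"),HUB["top"],n[0][2],YAW);h=rectify(grab_frame("side"),HUB["side"],n[1][2],YAW)
cv2.imwrite("pics/g5.png",cv2.resize(np.hstack([g,h]),(800,400)))
E
```

```text
0.5 22.6 ((0.588, 132, 0.1776), (0.632, 129, 0.1768)) 0.58 [ 4.36  -1.795 -1.212] -0.08501507830861449
1.0 23.2 ((0.866, 102, 0.1776), (0.92, 125, 0.1768)) 0.863 [ 5.512 -0.886 -0.217] -0.06443530946372936
1.5 23.9 ((1.168, 108, 0.1776), (1.218, 135, 0.1768)) 1.163 [ 5.303  0.821 -0.104] -0.08504773926670824
2.0 24.5 ((1.475, 91, 0.1776), (1.51, 128, 0.1769)) 1.463 [ 6.027  1.964 -0.859] -0.03703439719223649
2.33 25.1 ((1.666, 107, 0.1776), (1.699, 128, 0.1768)) 1.653 [ 6.509  1.89  -1.548] -0.06455222703664945
2.39 25.4 ((1.7, 105, 0.1776), (1.737, 132, 0.1768)) 1.689 [ 6.409  2.418 -0.368] -0.04450275245790203
```

View pics/g5.png

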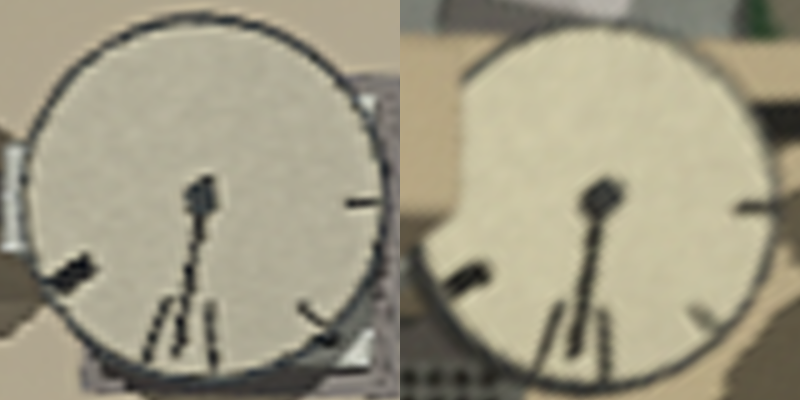

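In both views the needle (tip at about (178,352) and (575,352)) stands between the two long marks. I'll release, retreat and check again.

```bash
python3 - <<'E'
from h import *
np.set_printoptions(precision=3,suppress=True)
gripper_to(.06,12);print(rd())
s=r.get_state();e=s["ee_pos"]
r.move_straight([e[0],e[1],.24],feed=.15);r.wait(.5);print(rd(),r.get_state()["wrist_force"],r.get_state()["t"])
t,sd=grab_frame("top"),grab_frame("side")
cv2.imwrite("pics/end.png",cv2.resize(np.hstack([t["frame"][130:330,150:500],sd["frame"][130:330,180:480]]),(800,246),interpolation=cv2.INTER_CUBIC))
for o,n,p in(("spare_tube","side",sd),("marker","top",t),("rack_a","top",t),("reagent","top",t),("cap_box","side",sd),("tip_box","top",t)):
    print(o,n,[(np.round(l["position"],1),round(l["p"],2)) for l in finder.place_of(p,o)[:2]])
E
```

```text
((1.699, 105, 0.1777), (1.738, 132, 0.1768))
((1.7, 106, 0.1777), (1.74, 122, 0.1769)) [-0.653  0.356 -0.444] 28.2167
spare_tube side [(array([384.4, 240.9]), 0.55), (array([375.4, 187.8]), 0.17)]
marker top [(array([335.8, 210. ]), 0.61), (array([208.2, 234.1]), 0.55)]
rack_a top [(array([206. , 232.4]), 0.94), (array([266.3, 164.9]), 0.88)]
reagent top [(array([364.1, 184.1]), 0.68)]
cap_box side [(array([287.1, 214. ]), 0.69)]
tip_box top [(array([443.3, 249.6]), 0.7)]
```

View pics/end.png

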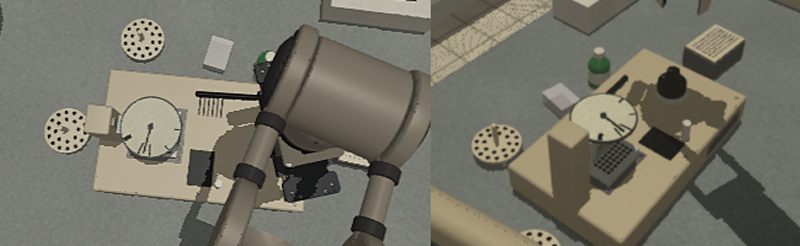

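The robot is clear of the knob. The needle is holding between the long marks, and the bystanders are where they were. Handing in.

```bash
python3 -c "
from h import *
print(r.job_done())"
```

```text
the job is handed in; nothing more can be done
None
```

The clamping pressure is set and the job is handed in; about 28 s of the 72 s had passed at the last check.

- **Ring:** I turned it clockwise 1.62 rad in one grasp. The needle then stood about 0.28 rad past zero, below the short mark at 0.8, and stayed there after I let go.
- **Small knob:** I turned it clockwise about 2.4 rad without moving the ring. The needle ended at about 1.69 rad, between the long marks at 1.5 and 1.9. It never came near the last mark at 2.6.
- **Final check:** The needle read the same in both cameras after I let go and lifted clear. Wrist force was near zero, and the bystanders showed within a few pixels of where they started.

**Disagreements:**
- **Fingertip height:** The real fingertips sit about 30 mm above the reported TCP. My first grip therefore closed on air above the ring, around the small knob but not touching it. I measured the offset in the side camera and corrected for it.
- **Camera offset:** The two cameras differed by about 3 mm on the knob position, so I used roughly the average. Sideways forces while turning stayed below about 8 N.

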